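# Centre the door stop on its mounting block

## Robot

A 6-joint arm with a two-finger parallel gripper is mounted at the origin on the work surface. World frame = base frame: x ahead of the robot, y to its left, z up, the work surface at z = 0. Lengths are in mm, angles in degrees, forces in N, time in s.
With the tool pointing down it reaches from about 325 to 850 mm from the base axis. Payload 15.5 kg.
Tool frame: the origin (TCP) lies at the very end of the fingers, on their centre line; the grasp point (between the pads) lies 19 mm behind it; z points along the fingers, y is the direction in which the jaws open and shut (so a half turn about z gives the same grasp; the last joint's range is limited). The gripper opens to 91 mm and grips with 3 to 60 N. Pads are 32 mm wide; open, the fingers measure 118 mm over their backs; the gripper's body (76 mm by 178 mm) begins 60 mm behind the grasp point.
Start: joints at [-78.467, 28.281, 77.091, -0, 74.628, -5.472], TCP at [182.79, -597.674, 187.915] pointing down, gripper open.
Joint ranges: [-166.48, 166.48], [-47.26, 123.95], [12.59, 153.08], [-70.14, 250.14], [6.76, 159.57], [-176.63, 176.63]. Speed limits (degrees/s): [108.29, 108.29, 147.25, 172.46, 172.46, 172.46].

## Interface

Orientations are given as [roll, pitch, yaw] about the fixed x, y, z axes, in that order (R = Rz(yaw) Ry(pitch) Rx(roll)).
In Python, from station import manip gives the robot as it stands. The module is installed in compiled form; this text tells all that it offers.
- The arm moves only by the tool send_rows, never from a script. Its argument "series" is text: rows parted by semicolons, each of 4 numbers parted by spaces: the shift along the world's x, y, z in m, then the turn about the world's z in degrees. A call has 1 to 10 rows; each row is the pose to reach, as a shift and turn from the pose commanded when the call began; what a row does not reach only later rows make up. A row lasts 1/8 s, in which the tool goes at most 62.5 mm and 10.7 degrees, less where a joint would pass 70% of its speed; a pose out of reach is approached as far as the arm can. A call with a gripper value outside its range is refused whole. "gripper" is the opening in per cent of the stroke, from 0 (shut) to 100 (fully open), set as the call begins (left out, the last holds). The fingers move at their own pace and stop on an object; "newtons" is the grip in N (left out, the last holds). Time passes only in rows, so rows that repeat a pose let the fingers close. It gives the time, the measured TCP pose, the force and the opening at its end, in the units of the state.
- manip.read_state(): the state, without advancing time (a new reading comes with each control period).
- manip.read_camera(name): name is "scene" or "top"; returns the picture (384x512x3 uint8, red, green, blue); there is no depth.
- manip.camera_model(name): a dict with "intrinsics" (3x3 intrinsics, pixels), "k1" (the pictures are not rectified: a ray, as slopes to the right and down, at radius r is drawn at 1 + k1 r^2 times it, then the intrinsics apply), "R" (3x3) and "t" (3): a world point X has camera coordinates R X + t. Camera axes: x right, y down, z forward; pixel columns grow to the right and rows downward; lengths in mm; the calibration is good to about 2 mm. A picture is of the moment at which its call begins. camera_model takes no time and is no camera call.
- manip.job_done(): hands the job in, once; it reports no verdict.
The state is a dict: "time": time; "q": joint angles; "joint_velocities": joint speeds; "tau": joint torques, N m; "ee_pos": TCP position; "tool_rot": TCP orientation; "wrist_force": force on the tool from outside, world axes, zero at the start; "wrist_torque": the same for the moment, N m; "opening": finger opening in mm.
Only numpy, scipy, OpenCV 4.12 (cv2) and the standard library are available. Lean on these libraries where they do the work, as an engineer would, in place of code of your own. Each camera call takes 0.05 s, during which the arm holds its last target.

## Task

The tall aluminium door stop stands off-centre on the round walnut mounting block. Nudge it gently by its foot with the fingertips until it stands upright in the middle of the block (within 6 mm), ready for marking its screw hole, then take the hand away; it tips easily, so do not knock it over, do not press hard, and do not grip or lift it. Leave the other things where they are.

Things in the scene. Friction and masses are not known exactly. Their poses are not given: they have to be found in the camera images.
- door_stop: tall door stop, round, loose on the round block, 0.1 to 0.2 kg; from below: rubber pad 30 mm diameter to 3 mm height, foot flange 36 mm diameter to 10 mm, stem 16 mm diameter, head 31 mm diameter from 50 to 70 mm (the top). Pushed slowly at the flange it slides under 1 to 3 N (over 5 N is too hard); at the head it tips over. Origin: centre of its underside, z up. Starts 15 to 25 mm off the block's centre
- block: round walnut mounting block, 92 mm diameter, 40 mm high, screwed down (does not move), flat top; origin: centre of its underside, z up; its yaw means nothing
- block_top (a point): centre of the round block's top face, 40 mm above the crate: the door stop's origin belongs here
- square_block: square walnut block 70 x 70 mm, 20 mm high, screwed down, carrying the low stop; not part of the job; origin: centre of its underside
- low_stop: low dome-shaped aluminium door stop, 44 mm diameter, 30 mm high, loose on the square block, leave alone; origin: centre of its underside
- ratchet: chrome ratchet handle, 210 mm long, up to 36 mm high, lying along its own x; origin on the crate below its middle; leave alone
- bracket_a: walnut L-shaped shelf bracket with a diagonal strut, 130 x 110 mm, lying flat, 22 mm high; origin on the crate near its middle; leave alone
- bracket_b: second bracket, like the first; leave alone
- jar: clear screw jar with steel cap, 60 mm diameter, 75 mm high; origin: centre of its underside; leave alone
- tape: grey tape measure case, about 65 x 32 x 60 mm high; origin: centre of its underside; leave alone

How it is judged:
By the outcome, as a careful person would: the job done as asked, in the order asked, and still so for the second after the job is handed in, with the robot touching nothing.
It also fails if it takes over 51 s, if anything falls off the work surface, if the arm or the gripper's body presses on something with over 40 N, if the wrist force passes 120 N, or if a joint passes its speed limit or range.

## Working session

There is one attempt and no reset: what is moved stays moved. The work goes in short steps, Python scripts to look and compute and a tool call to move; the robot and the scene stay as the last step left them, time stands still between calls to the robot, and variables do not carry over. Pictures are saved under pics/ and viewed, and the job is handed in when it is done.

Besides the shell and the picture viewer there is one more tool, called as a command line: name --argument value ..., lists and objects as JSON in quotes. send_rows: Moves the arm, as the interface text tells. Its arguments: {"type":"object","properties":{"series":{"type":"string"},"gripper":{"type":"number"},"newtons":{"type":"number"}},"required":["series"]}

```bash
mkdir -p pics; python3 - <<'E'
from station import manip
import cv2, numpy as np
for n in ("scene","top"):
    im=manip.read_camera(n); cv2.imwrite(f"pics/{n}0.png",cv2.cvtColor(im,cv2.COLOR_RGB2BGR))
    c=manip.camera_model(n); R=np.array(c["R"]);t=np.array(c["t"])
    print(n,np.array(c["intrinsics"]).tolist(),c["k1"],(-R.T@t).round(1),R.round(3).tolist())
s=manip.read_state()
print({k:np.round(s[k],2).tolist() for k in ("time","ee_pos","tool_rot","wrist_force","opening")})
E
```

```text
scene [[438.2389944756255, 0.0, 250.03516934658685], [0.0, 438.2389944756255, 195.83426207029254], [0.0, 0.0, 1.0]] 0.0037159200564696035 [1009.  -288.4  877.4] [[0.605, 0.796, -0.004], [0.671, -0.513, -0.535], [-0.428, 0.321, -0.845]]
top [[452.24869786709945, 0.0, 263.5929054212576], [0.0, 452.24869786709945, 193.90600588664722], [0.0, 0.0, 1.0]] -0.18265132206032142 [ 437.3    5.2 1129.5] [[-0.009, -1.0, 0.011], [-0.989, 0.008, -0.148], [0.148, -0.012, -0.989]]
{'time': 0.1, 'ee_pos': [182.72, -597.35, 187.41], 'tool_rot': [-179.94, -0.01, 17.01], 'wrist_force': [-0.17, 0.56, 0.89], 'opening': 90.87}
```

View pics/scene0.png

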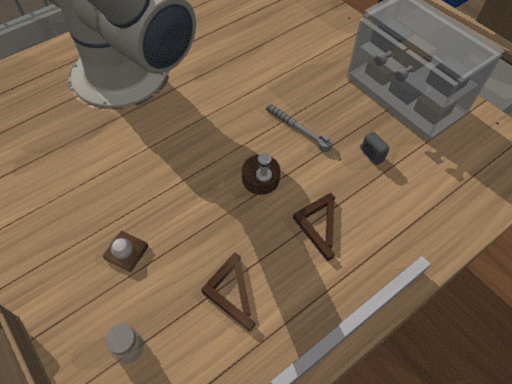

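View pics/top0.png

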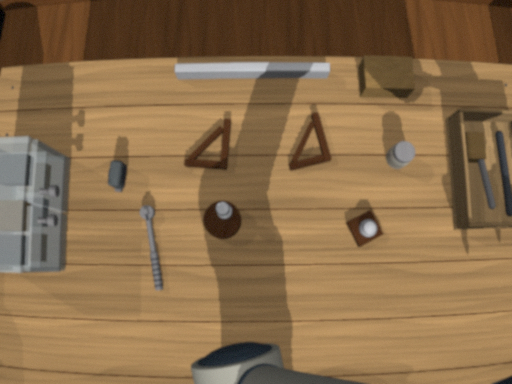

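The door stop on its round block is at about (263,170) in the scene view and (223,215) in the top view. The arm is clear of both. Next I'll zoom in and measure.

```bash
python3 - <<'E'
import cv2, numpy as np
a=cv2.imread("pics/scene0.png")[145:205,230:295]; b=cv2.imread("pics/top0.png")[190:250,190:255]
f=lambda i:cv2.resize(cv2.convertScaleAbs(i,alpha=1.6,beta=20),None,fx=6,fy=6,interpolation=cv2.INTER_NEAREST)
cv2.imwrite("pics/zoom0.png",np.hstack([f(a),f(b)]))
E
```

```text
(no output)
```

View pics/zoom0.png

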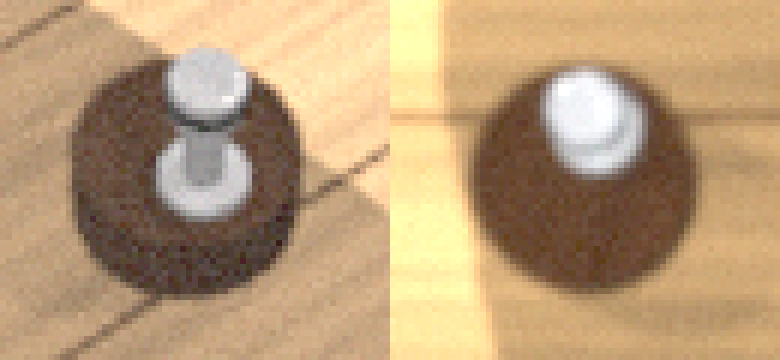

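```bash
cat > h.py <<'E'
from station import manip
import cv2, numpy as np
from scipy.optimize import least_squares
def cam(n):
    c=manip.camera_model(n); return np.array(c["intrinsics"]),c["k1"],np.array(c["R"]),np.array(c["t"])
def ray(n,uv):
    K,k1,R,t=cam(n); uv=np.asarray(uv,float).reshape(-1,2)
    d=(uv-[K[0,2],K[1,2]])/[K[0,0],K[1,1]]; s=d.copy()
    for _ in range(10): s=d/(1+k1*(s**2).sum(1,keepdims=True))
    D=np.c_[s,np.ones(len(s))]@R; return -R.T@t,D/np.linalg.norm(D,axis=1,keepdims=True)
def plane(n,uv,z):
    C,D=ray(n,uv); return C+D*((z-C[2])/D[:,2])[:,None]
def proj(n,X):
    K,k1,R,t=cam(n); p=np.atleast_2d(X)@R.T+t; s=p[:,:2]/p[:,2:]; s=s*(1+k1*(s**2).sum(1,keepdims=True))
    return s*[K[0,0],K[1,1]]+[K[0,2],K[1,2]]
def tri(u1,u2):
    A=np.zeros((3,3));b=np.zeros(3);L=[]
    for n,u in(("scene",u1),("top",u2)):
        C,D=ray(n,u);P=np.eye(3)-np.outer(D[0],D[0]);A+=P;b+=P@C;L.append((C,D[0]))
    X=np.linalg.solve(A,b); gap=[np.linalg.norm(np.cross(X-C,D)) for C,D in L]; return X,sum(gap)
def contour(mask,uv0):
    # subpixel: mask upsampled
    cs,_=cv2.findContours(mask,cv2.RETR_EXTERNAL,cv2.CHAIN_APPROX_NONE)
    cs=[c for c in cs if len(c)>10]
    return max(cs,key=cv2.contourArea).reshape(-1,2)
def fit(P,C,side,r=None,half=0.0):
    """circle fit to points P (xy), using those whose normal points away (side=+1) or toward (-1) the camera C"""
    c=P.mean(0)
    for _ in range(8):
        away=(c-C[:2])/np.linalg.norm(c-C[:2]); d=P-c; k=(d@away)*side>half*np.linalg.norm(d,axis=1)
        Q=P[k]
        f=(lambda v:np.hypot(*(Q-v[:2]).T)-(r if r else v[2]))
        s=least_squares(f,[*c,r or 20],loss="soft_l1",f_scale=1.0); c=s.x[:2]
    return c,(s.x[2] if not r else r),np.sqrt(np.mean(f(s.x)**2)),k.sum()
E
cat > m.py <<'E'
from h import *
import sys
def run(imgs,roi,tag,S=6):
  for n in imgs:
    im=imgs[n]; x0,y0,x1,y1=roi[n]
    cr=cv2.resize(im[y0:y1,x0:x1],None,fx=S,fy=S,interpolation=cv2.INTER_CUBIC).astype(int)
    sat=cr.max(2)-cr.min(2); mx=cr.max(2)
    dark=((mx<THR[n])).astype(np.uint8)*255
    met=((sat<26)&(mx>70)).astype(np.uint8)*255
    un=lambda p:(p+0.5)/S-0.5+[x0,y0]
    # door stop metal
    cm=contour(met,None)
    full=cv2.convexHull(np.vstack([contour(cv2.morphologyEx(dark,cv2.MORPH_OPEN,np.ones((7,7))),None)])).reshape(-1,2)
    C=ray(n,[[0,0]])[0]
    PB=plane(n,un(full if 0 else contour(cv2.morphologyEx(dark,cv2.MORPH_OPEN,np.ones((7,7))),None)),40)[:,:2]
    print(n,"block far z40 free",fit(PB,C,1),"near z0 free",fit(plane(n,un(contour(cv2.morphologyEx(dark,cv2.MORPH_OPEN,np.ones((7,7))),None)),0)[:,:2],C,-1))
    ov=cr.astype(np.uint8)[:,:,::-1].copy()
    cv2.drawContours(ov,[contour(cv2.morphologyEx(dark,cv2.MORPH_OPEN,np.ones((7,7))),None).reshape(-1,1,2)],-1,(0,255,0),1)
    cv2.drawContours(ov,[cm.reshape(-1,1,2)],-1,(0,0,255),1)
    OV.append(ov)
  h=min(o.shape[0] for o in OV); cv2.imwrite(f"pics/{tag}.png",np.hstack([o[:h] for o in OV]))
THR={"scene":85,"top":105}; OV=[]
imgs={n:cv2.cvtColor(cv2.imread(f"pics/{n}0.png"),cv2.COLOR_BGR2RGB) for n in("scene","top")}
for p in((200,250),(240,260),(260,260)):pass
print(imgs["scene"][185,265],imgs["scene"][160,290],imgs["scene"][190,290],imgs["top"][230,220],imgs["top"][230,250],imgs["top"][200,250], imgs["scene"][200,240])
run(imgs,{"scene":(230,145,295,205),"top":(190,190,255,250)},"seg0")
E
python3 m.py
```

```text
[44 32 26] [155 124  96] [110  90  69] [51 34 19] [124  99  66] [112  85  60] [113  91  68]
scene block far z40 free (array([545.50974652,  89.64970788]), np.float64(46.74212847323699), np.float64(9.541746241083992), np.int64(376)) near z0 free (array([541.79769092,  93.81694443]), np.float64(45.033291439138694), np.float64(4.702547407889766), np.int64(363))
top block far z40 free (array([540.81808961,  98.12325138]), np.float64(43.19938822169334), np.float64(10.679807864866682), np.int64(523)) near z0 free (array([-497518.50182935,  -46106.66742755]), np.float64(500214.7209891357), np.float64(30.156891998453844), np.int64(1281))
```

View pics/seg0.png

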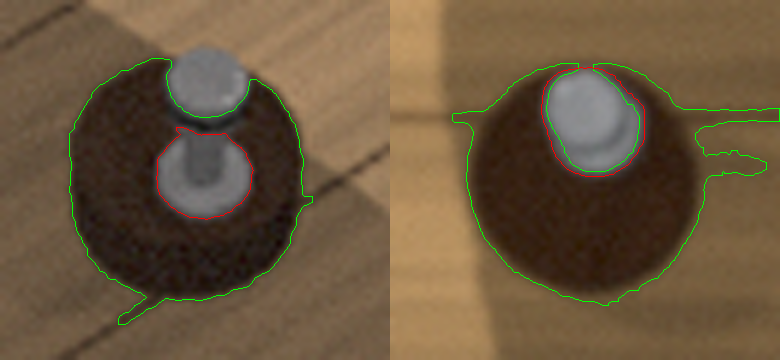

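```bash
cat > m.py <<'E'
from h import *
import sys
tag=sys.argv[1]; live=len(sys.argv)>2
ROI={"scene":(230,145,295,205),"top":(190,190,255,250)}; S=6; OV=[]
EL=lambda k:cv2.getStructuringElement(cv2.MORPH_ELLIPSE,(k,k))
THR={"scene":78,"top":82}
for n in("scene","top"):
    if live:
        im=manip.read_camera(n); cv2.imwrite(f"pics/{n}_{tag}.png",im[:,:,::-1])
    else: im=cv2.imread(f"pics/{n}0.png")[:,:,::-1]
    x0,y0,x1,y1=ROI[n]; un=lambda p:(p+0.5)/S-0.5+[x0,y0]
    cr=cv2.resize(im[y0:y1,x0:x1],None,fx=S,fy=S,interpolation=cv2.INTER_CUBIC).astype(int)
    sat=cr.max(2)-cr.min(2); mx=cr.max(2)
    dark=(mx<THR[n]).astype(np.uint8)*255
    met=((sat<26)&(mx>70)).astype(np.uint8)*255
    both=cv2.morphologyEx(cv2.morphologyEx(dark|met,cv2.MORPH_CLOSE,EL(7)),cv2.MORPH_OPEN,EL(41))
    cb=contour(both,None); C=ray(n,[[0,0]])[0]
    ov=cr.clip(0,255).astype(np.uint8)[:,:,::-1].copy(); cv2.drawContours(ov,[cb.reshape(-1,1,2)],-1,(0,255,0),1)
    for nm,z,sd,r in(("far z40",40,1,None),("far z40",40,1,46),("near z0",0,-1,None),("near z0",0,-1,46)):
        c,r_,e,k=fit(plane(n,un(cb),z)[:,:2],C,sd,r); print(n,"block",nm,c.round(1),"r %.1f rms %.1f"%(r_,e))
    cs,_=cv2.findContours(met,cv2.RETR_EXTERNAL,cv2.CHAIN_APPROX_NONE)
    for c_ in cs:
        if cv2.contourArea(c_)<600: continue
        P=c_.reshape(-1,2); cv2.drawContours(ov,[c_],-1,(0,0,255),1)
        for nm,z,sd,r in(("flange near z43",43,-1,None),("flange near z43",43,-1,18),("head far z110",110,1,None),("head far z110",110,1,15.5)):
            try:
                c,r_,e,k=fit(plane(n,un(P),z)[:,:2],C,sd,r,0.1); print("   ",n,nm,c.round(1),"r %.1f rms %.1f"%(r_,e),un(P).mean(0).round(0))
            except Exception as ex: pass
    OV.append(ov)
cv2.imwrite(f"pics/{tag}.png",np.hstack(OV))
E
python3 m.py seg1
```

```text
scene block far z40 [539.8  95.5] r 43.8 rms 1.8
scene block far z40 [542.   93.6] r 46.0 rms 2.1
scene block near z0 [541.   94.9] r 45.0 rms 0.5
scene block near z0 [540.   95.7] r 46.0 rms 0.6
    scene flange near z43 [558.6  89.4] r 18.2 rms 0.3 [263. 173.]
    scene flange near z43 [558.8  89.3] r 18.0 rms 0.3 [263. 173.]
    scene head far z110 [591.2  61.7] r 16.7 rms 1.3 [263. 173.]
    scene head far z110 [589.9  62.7] r 15.5 rms 1.3 [263. 173.]
    scene flange near z43 [524.1 118.5] r 15.7 rms 0.2 [264. 158.]
    scene flange near z43 [522.  120.3] r 18.0 rms 0.8 [264. 158.]
    scene head far z110 [561.9  86.5] r 15.7 rms 0.5 [264. 158.]
    scene head far z110 [561.6  86.6] r 15.5 rms 0.5 [264. 158.]
top block far z40 [539.5  94.1] r 44.6 rms 0.5
top block far z40 [538.  93.] r 46.0 rms 0.8
top block near z0 [540.8  94.5] r 45.8 rms 0.5
top block near z0 [540.9  94.7] r 46.0 rms 0.5
    top flange near z43 [559.7  88.8] r 20.3 rms 0.3 [223. 210.]
    top flange near z43 [557.3  87.2] r 18.0 rms 0.8 [223. 210.]
    top head far z110 [559.1  88.1] r 16.1 rms 0.5 [223. 210.]
    top head far z110 [559.7  88.6] r 15.5 rms 0.5 [223. 210.]
```

View pics/seg1.png

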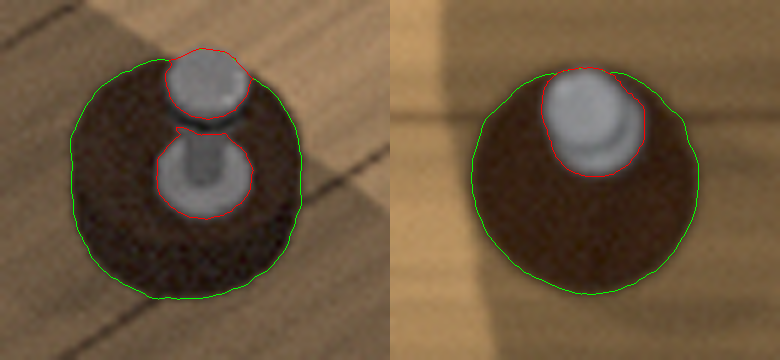

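```bash
python3 - <<'E'
from h import *
# head outline centres: scene head blob (top face), flange blob; top view head face by brightness
S=6
def blob(n,roi,f):
    im=cv2.imread(f"pics/{n}0.png")[:,:,::-1]; x0,y0,x1,y1=roi
    cr=cv2.resize(im[y0:y1,x0:x1],None,fx=S,fy=S,interpolation=cv2.INTER_CUBIC).astype(int)
    m=f(cr).astype(np.uint8)*255; m=cv2.morphologyEx(m,cv2.MORPH_OPEN,np.ones((5,5),np.uint8))
    c=contour(m,None); (e,ax,an)=cv2.fitEllipse(c); return (np.array(e)+.5)/S-.5+[x0,y0],np.array(ax)/S
g=lambda c:((c.max(2)-c.min(2)<26)&(c.max(2)>100))
hs=blob("scene",(255,148,280,166),g); ht=blob("top",(190,190,255,250),lambda c:(c.max(2)>138)&(c.max(2)-c.min(2)<26))
print(hs,ht); print("head",tri(hs[0],ht[0]))
# block far-rim extreme: compare candidate heights by agreement of the two views' rim centres
B=np.array([540.5,94.7]); P=np.array([558.8,88.5])
for X in ([*B,0],[*B,40],[*P,40],[*P,50],[*P,110]): print(X,proj("scene",X).round(1),proj("top",X).round(1))
v=B-P; print(v,np.linalg.norm(v),np.degrees(np.arctan2(*v[::-1])))
E
```

```text
(array([264.25489426, 157.9403375 ]), array([10.54699453, 12.86826452])) (array([222.07726288, 207.52230326]), array([ 9.53828239, 10.49960454]))
head (array([559.74108149,  88.09273208, 108.00201661]), np.float64(1.4167682315698071))
[np.float64(540.5), np.float64(94.7), 0] [[260.2 178.7]] [[222.6 220.1]]
[np.float64(540.5), np.float64(94.7), 40] [[260.4 169. ]] [[221.3 218.6]]
[np.float64(558.8), np.float64(88.5), 40] [[263.2 175.4]] [[223.9 211.1]]
[np.float64(558.8), np.float64(88.5), 50] [[263.2 172.9]] [[223.6 210.6]]
[np.float64(558.8), np.float64(88.5), 110] [[263.8 157.1]] [[221.6 207.7]]
[-18.3   6.2] 19.321749403198417 161.2837320980664
```

The two views agree. The block is at (540.5, 94.7), the stop at about (559, 88.4) and its head top at about 108 mm, so it needs to go 19.3 mm along heading 161°. I'll move to the far (+x) side with the jaws across the push direction, opened to about 22 mm so the flange sits between the fingertips.

send_rows --series "0.032 0.049 0 -3; 0.064 0.098 0 -6; 0.096 0.147 0 -9; 0.128 0.196 0 -12; 0.160 0.245 0 -15; 0.192 0.294 0 -18; 0.224 0.343 0 -21; 0.256 0.392 0 -24; 0.288 0.441 0 -27; 0.320 0.490 0 -30" --gripper 24 --newtons 10

```text
time: 1.35
ee_pos: [503.5, -105.8, 187.8]
tool_rot: [180.0, 0.0, -13.1]
wrist_force: [0.8, -1.5, -0.2]
opening: 21.6
```

send_rows --series "0.030 0.045 0 -2; 0.060 0.090 0 -4; 0.090 0.135 0 -5.5; 0.115 0.176 0 -5.5; 0.115 0.176 0 -5.5; 0.115 0.176 0 -5.5; 0.115 0.176 0 -5.5"

```text
time: 2.22
ee_pos: [617.2, 67.3, 187.9]
tool_rot: [180.0, 0.0, -18.6]
wrist_force: [-0.1, -0.5, 0.7]
opening: 21.5
```

send_rows --series "0 0 -0.035 0; 0 0 -0.070 0; 0 0 -0.100 0; 0 0 -0.120 0; 0 0 -0.130 0; 0 0 -0.135 0; 0 0 -0.139 0; 0 0 -0.142 0; 0 0 -0.1435 0; 0 0 -0.1435 0"

```text
time: 3.48
ee_pos: [617.8, 68.4, 44.5]
tool_rot: [-180.0, -0.0, -18.5]
wrist_force: [-0.0, 0.4, 0.1]
opening: 21.9
```

```bash
python3 - <<'E'
from h import *
s=manip.read_state(); print(np.round(s["ee_pos"],1),np.round(s["wrist_force"],2))
f=lambda i:cv2.resize(cv2.convertScaleAbs(i,alpha=1.5,beta=15),None,fx=4,fy=4,interpolation=cv2.INTER_CUBIC)
o=[]
for n,(x,y) in(("scene",(210,100)),("top",(180,140))):
    im=np.ascontiguousarray(manip.read_camera(n)[:,:,::-1]); cv2.imwrite(f"pics/{n}_d.png",im); o.append(f(im[y:y+120,x:x+100]))
cv2.imwrite("pics/d.png",np.hstack(o))
E
```

```text
[617.8  68.4  44.5] [-0.03  0.44  0.15]
```

View pics/d.png

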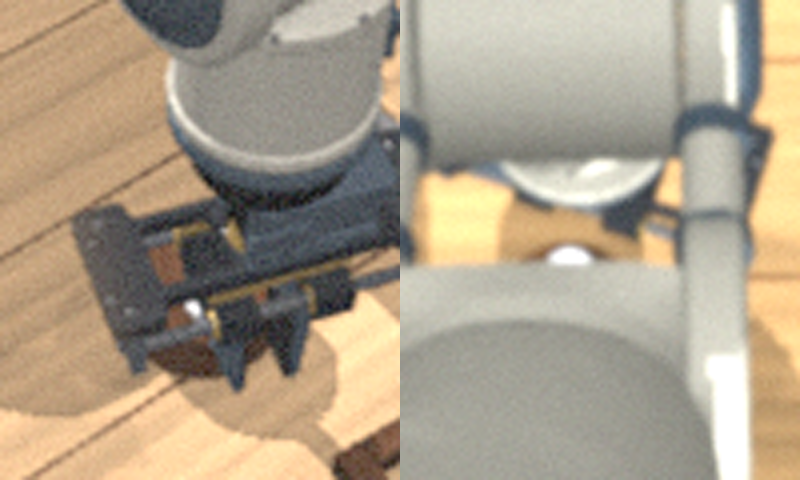

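send_rows --series "-0.003 0.001 0 0; -0.006 0.002 0 0; -0.009 0.003 0 0; -0.012 0.004 0 0; -0.015 0.005 0 0; -0.018 0.006 0 0; -0.020 0.0068 0 0; -0.022 0.0075 0 0; -0.023 0.0079 0 0; -0.0235 0.0081 0 0"

```text
time: 4.82
ee_pos: [594.3, 76.5, 44.4]
tool_rot: [-180.0, -0.0, -18.5]
wrist_force: [-0.3, 0.0, -0.6]
opening: 21.9
```

```bash
python3 - <<'E'
from h import *
s=manip.read_state(); print(np.round(s["ee_pos"],1),np.round(s["wrist_force"],2),np.round(s["wrist_torque"],2))
f=lambda i:cv2.resize(cv2.convertScaleAbs(i,alpha=1.5,beta=15),None,fx=6,fy=6,interpolation=cv2.INTER_CUBIC)
o=[]
for n,(x,y) in(("scene",(230,130)),("top",(190,180))):
    im=np.ascontiguousarray(manip.read_camera(n)[:,:,::-1]); cv2.imwrite(f"pics/{n}_e.png",im); o.append(f(im[y:y+80,x:x+65]))
cv2.imwrite("pics/e.png",np.hstack(o))
E
```

```text
[594.3  76.5  44.4] [-0.32  0.02 -0.59] [ 0.02  0.02 -0.02]
```

View pics/e.png

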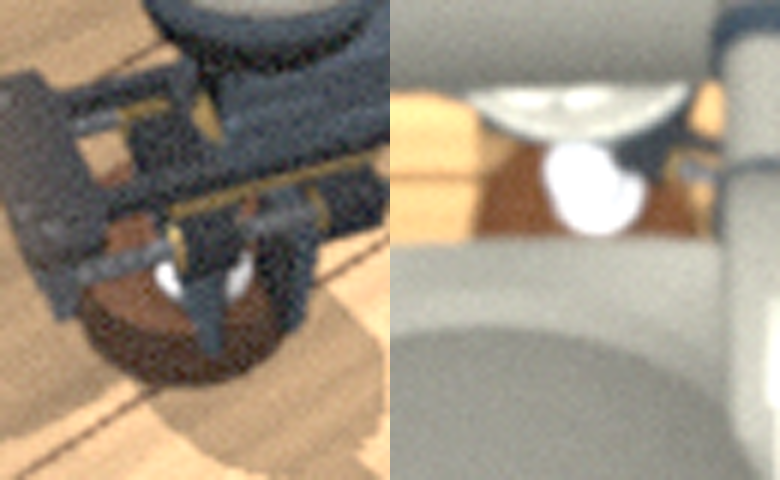

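send_rows --series "-0.001 0.0003 0 0; -0.002 0.0007 0 0; -0.003 0.001 0 0; -0.004 0.0014 0 0; -0.005 0.0017 0 0; -0.006 0.002 0 0; -0.007 0.0024 0 0; -0.008 0.0028 0 0; -0.009 0.0031 0 0; -0.010 0.0034 0 0"

```text
time: 6.18
ee_pos: [584.2, 79.8, 44.4]
tool_rot: [180.0, -0.0, -18.5]
wrist_force: [0.6, 0.4, 0.5]
opening: 21.7
```

```bash
cat > look.py <<'E'
from h import *
import sys
t=sys.argv[1]
s=manip.read_state(); print(np.round(s["ee_pos"],1),np.round(s["wrist_force"],2),np.round(s["wrist_torque"],2))
f=lambda i:cv2.resize(cv2.convertScaleAbs(i,alpha=1.5,beta=15),None,fx=6,fy=6,interpolation=cv2.INTER_CUBIC)
o=[]
for n,(x,y) in(("scene",(230,130)),("top",(190,180))):
    im=np.ascontiguousarray(manip.read_camera(n)[:,:,::-1]); cv2.imwrite(f"pics/{n}_{t}.png",im); o.append(f(im[y:y+80,x:x+65]))
cv2.imwrite(f"pics/{t}.png",np.hstack(o))
E
python3 look.py f
```

```text
[584.2  79.8  44.4] [0.63 0.37 0.54] [0.07 0.04 0.05]
```

View pics/f.png

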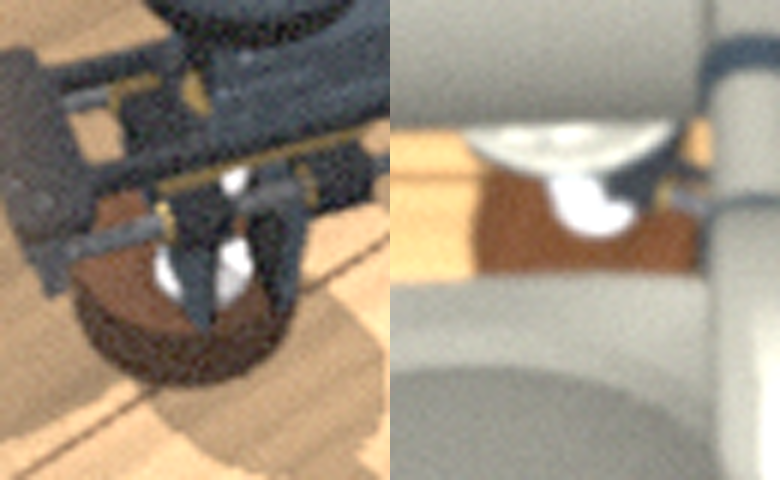

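```bash
cat > ov.py <<'E'
from h import *
import sys
t,x,y=sys.argv[1],float(sys.argv[2]),float(sys.argv[3])
a=np.radians(-18.5); ux=np.array([np.cos(a),np.sin(a)]); uy=np.array([-ux[1],ux[0]]); T=np.array([x,y]); P=np.array([float(sys.argv[4]),float(sys.argv[5])])
o=[]
for n,(x0,y0) in(("scene",(225,125)),("top",(185,170))):
    S=8; im=cv2.imread(f"pics/{n}_{t}.png")[y0:y0+70,x0:x0+48 if 0 else x0+50+0]
    im=cv2.imread(f"pics/{n}_{t}.png")[y0:y0+72,x0:x0+50+20*0+0]
    im=cv2.imread(f"pics/{n}_{t}.png"); x0+=8; im=im[y0+10:y0+80,x0:x0+50]; y0+=10
    im=cv2.resize(cv2.convertScaleAbs(im,alpha=1.5,beta=15),None,fx=S,fy=S,interpolation=cv2.INTER_CUBIC)
    pr=lambda X:((proj(n,X)-[x0,y0]+.5)*S-.5).round().astype(int)
    for z,col in((44.5,(0,0,255)),(64,(0,255,255)),(100,(255,0,255))):
        for sg in(-1,1):
            q=[T+ux*i+uy*sg*j for i,j in((-16,10.9),(16,10.9),(16,24.4),(-16,24.4))]
            cv2.polylines(im,[pr(np.c_[q,[z]*4]).reshape(-1,1,2)],True,col,1)
    th=np.linspace(0,2*np.pi,40)
    for r,z,col in((18,50,(0,255,0)),(15.5,110,(255,255,0)),(46,40,(255,128,0))):
        c=P if r<40 else np.array([540.5,94.7])
        cv2.polylines(im,[pr(np.c_[c[0]+r*np.cos(th),c[1]+r*np.sin(th),th*0+z]).reshape(-1,1,2)],True,col,1)
    o.append(im)
cv2.imwrite(f"pics/ov_{t}.png",np.hstack(o))
E
python3 ov.py f 584.2 79.8 558.8 88.4
```

```text
(no output)
```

View pics/ov_f.png

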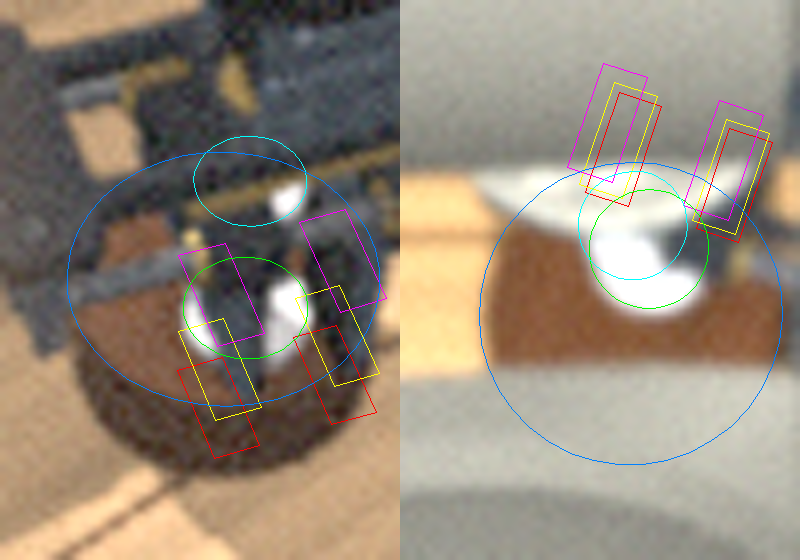

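```bash
python3 - <<'E'
import cv2,numpy as np
im=cv2.imread("pics/scene_f.png")[145:200,235:290]
im2=cv2.imread("pics/scene_d.png")[160:205,250:295]
g=lambda i,s:cv2.resize(np.clip(255*(i/255.)**0.55,0,255).astype(np.uint8),(s,s),interpolation=cv2.INTER_CUBIC)
cv2.imwrite("pics/g.png",np.hstack([g(im,400),g(im2,400)])); 
from h import *
print((proj("scene",[584.2,79.8,44.5])-[235,145])*400/55,(proj("scene",[617.8,68.4,44.5])-[250,160])*400/45)
E
```

```text
[[233.21651882 279.14871035]] [[199.0264189  318.06532625]]
```

View pics/g.png

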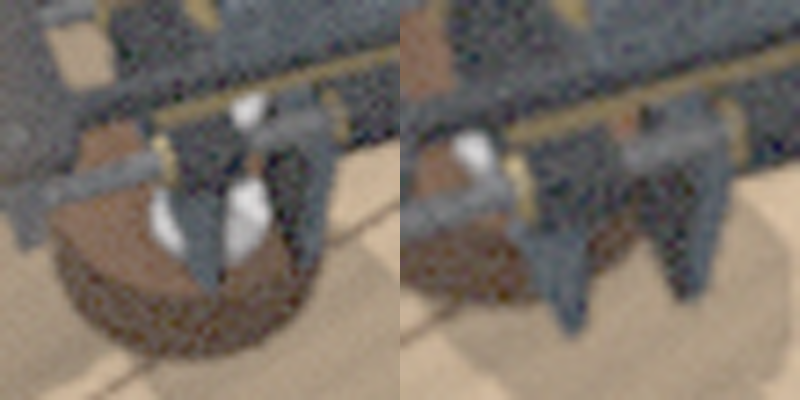

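The fingertips taper along the tool's x. The wider upper finger could reach the head before the tip reaches the flange, so I'm backing off. The stop hasn't moved. I'll turn 90° and push with the flat inner face of one wide-open finger, which is straight and meets the flange (r 18) before the head (r 15.5).

send_rows --series "0.003 -0.001 0 0; 0.007 -0.0023 0 0; 0.013 -0.0045 0 0; 0.020 -0.007 0 0; 0.027 -0.009 0 0; 0.034 -0.0115 0 0; 0.034 -0.0115 0.030 0; 0.034 -0.0115 0.080 0; 0.034 -0.0115 0.130 0; 0.034 -0.0115 0.145 0"

```text
time: 7.52
ee_pos: [620.0, 68.3, 192.8]
tool_rot: [-179.9, -0.3, -18.5]
wrist_force: [-1.0, 0.0, -0.1]
opening: 21.6
```

send_rows --series "0 0 0 10; -0.010 0.003 0 20; -0.020 0.007 0 30; -0.030 0.010 0 40; -0.040 0.014 0 50; -0.050 0.017 0 60; -0.060 0.020 0 70; -0.0709 0.0239 0 80; -0.0709 0.0239 0 90; -0.0709 0.0239 0 90" --gripper 100

```text
time: 8.78
ee_pos: [547.2, 92.2, 188.9]
tool_rot: [-180.0, 0.0, 71.5]
wrist_force: [0.1, -0.3, 0.4]
opening: 91.3
```

send_rows --series "0 0 0 0; 0 0 0 0"

```text
time: 9.02
ee_pos: [547.4, 92.1, 189.2]
tool_rot: [-180.0, 0.0, 71.4]
wrist_force: [0.2, 0.0, 0.1]
opening: 91.3
```

```bash
python3 look.py h
```

```text
[547.4  92.1 189.2] [0.17 0.   0.13] [-0.02 -0.04  0.  ]
```

View pics/h.png

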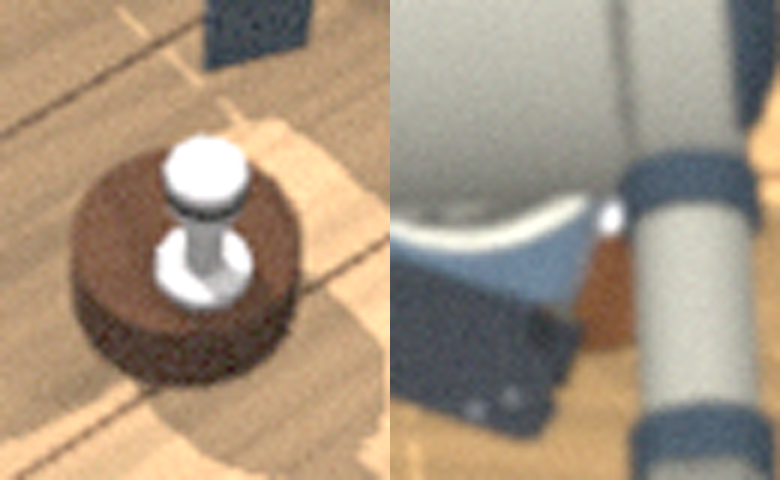

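```bash
sed 's/f"pics\/{n}0.png"/f"pics\/{n}_h.png"/' m.py > m2.py; python3 m2.py segh | grep -v top
```

```text
scene block far z40 [526.5 114.3] r 25.1 rms 4.6
scene block far z40 [546.7  89.8] r 46.0 rms 10.4
scene block near z0 [540.9  95.1] r 44.8 rms 0.5
scene block near z0 [539.8  96. ] r 46.0 rms 0.7
    scene flange near z43 [557.3  89.7] r 19.6 rms 0.4 [263. 172.]
    scene flange near z43 [558.8  88.4] r 18.0 rms 0.7 [263. 172.]
    scene head far z110 [589.6  63. ] r 16.9 rms 3.1 [263. 172.]
    scene head far z110 [588.2  64.3] r 15.5 rms 3.2 [263. 172.]
    scene flange near z43 [522.  119.4] r 17.9 rms 0.4 [264. 158.]
    scene flange near z43 [521.9 119.5] r 18.0 rms 0.4 [264. 158.]
    scene head far z110 [560.4  86.6] r 15.6 rms 0.4 [264. 158.]
    scene head far z110 [560.3  86.7] r 15.5 rms 0.4 [264. 158.]
```

send_rows --series "0 0 -0.025 0; 0 0 -0.060 0; 0 0 -0.090 0; 0 0 -0.110 0; 0 0 -0.125 0; 0 0 -0.134 0; 0 0 -0.140 0; 0 0 -0.1435 0; 0 0 -0.145 0; 0 0 -0.145 0"

```text
time: 10.38
ee_pos: [547.5, 92.2, 44.6]
tool_rot: [180.0, -0.0, 71.5]
wrist_force: [0.1, -0.1, -0.2]
opening: 91.2
```

```bash
python3 look.py i
```

```text
[547.5  92.2  44.6] [ 0.1  -0.15 -0.16] [-0.05 -0.04  0.04]
```

View pics/i.png

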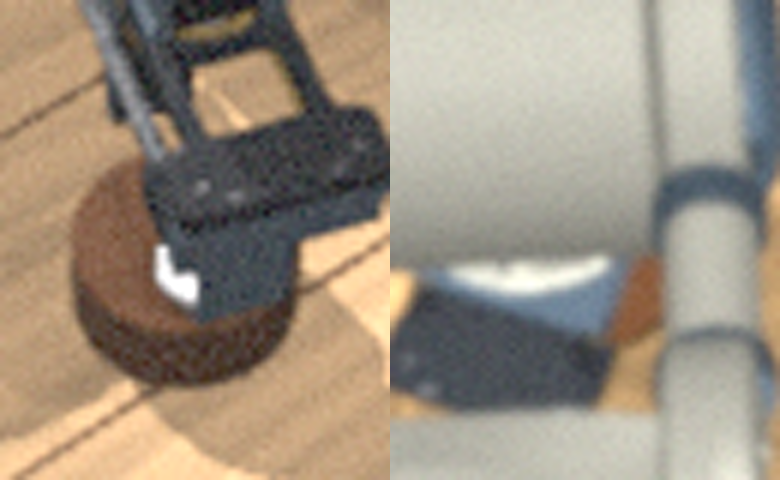

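send_rows --series "-0.001 0.0003 0 0; -0.003 0.001 0 0; -0.005 0.0017 0 0; -0.007 0.0024 0 0; -0.009 0.0031 0 0; -0.0105 0.0036 0 0; -0.0112 0.0038 0 0; -0.0117 0.004 0 0; -0.012 0.0041 0 0; -0.0125 0.0043 0 0"

```text
time: 11.72
ee_pos: [534.9, 96.5, 44.4]
tool_rot: [-180.0, -0.0, 71.5]
wrist_force: [-0.8, -0.1, 0.0]
opening: 91.2
```

send_rows --series "-0.0007 0.0002 0 0; -0.0014 0.0005 0 0; -0.0021 0.0007 0 0; -0.0028 0.001 0 0; -0.0035 0.0012 0 0; -0.0042 0.0014 0 0; -0.0049 0.0017 0 0; -0.0056 0.0019 0 0; -0.0063 0.0022 0 0; -0.007 0.0024 0 0"

```text
time: 12.98
ee_pos: [527.9, 98.9, 44.5]
tool_rot: [180.0, -0.0, 71.5]
wrist_force: [1.9, 0.1, 0.6]
opening: 91.2
```

```bash
python3 look.py j
```

```text
[527.9  98.9  44.5] [1.89 0.08 0.58] [-0.1  -0.2  -0.01]
```

View pics/j.png

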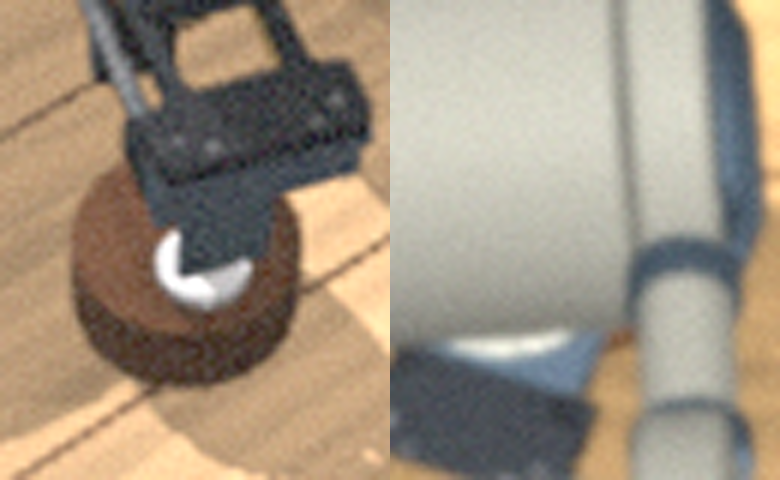

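```bash
python3 - <<'E'
from h import *
a=np.radians(-18.5); ux=np.array([np.cos(a),np.sin(a)]); uy=np.array([-ux[1],ux[0]])
T=np.array([527.9,98.9]); 
for z in(44.5,50,55,60,65):
    q=[proj("scene",[*(T+ux*45.4+uy*s),z])[0] for s in(-16,0,16)]
    print(z,[((v-[230,130]+.5)*6).round() .tolist() for v in q])
for z in (40,50): print("flange",z,((proj("scene",[558.8,88.4,z])[0]-[230,130]+.5)*6).round())
T=np.array([547.4,92.1])
for z in(189,194,204): print([((proj("scene",[*(T+ux*46+uy*s),z])[0]-[230,130]+.5)*6).round().tolist() for s in(-16,16)])
E
python3 -c "
import cv2
im=cv2.imread('pics/scene_j.png')[130:195,240:300]
cv2.imwrite('pics/j2.png',cv2.resize(cv2.convertScaleAbs(im,alpha=2,beta=10),None,fx=9,fy=9,interpolation=cv2.INTER_CUBIC))"
```

```text
44.5 [[174.0, 306.0], [214.0, 294.0], [253.0, 283.0]]
50 [[174.0, 297.0], [214.0, 286.0], [253.0, 275.0]]
55 [[175.0, 290.0], [214.0, 279.0], [254.0, 268.0]]
60 [[175.0, 282.0], [215.0, 271.0], [254.0, 260.0]]
65 [[175.0, 275.0], [215.0, 264.0], [255.0, 252.0]]
flange 40 [202. 276.]
flange 50 [202. 261.]
[[200.0, 111.0], [290.0, 86.0]]
[[200.0, 101.0], [291.0, 77.0]]
[[201.0, 82.0], [292.0, 57.0]]
```

View pics/j2.png

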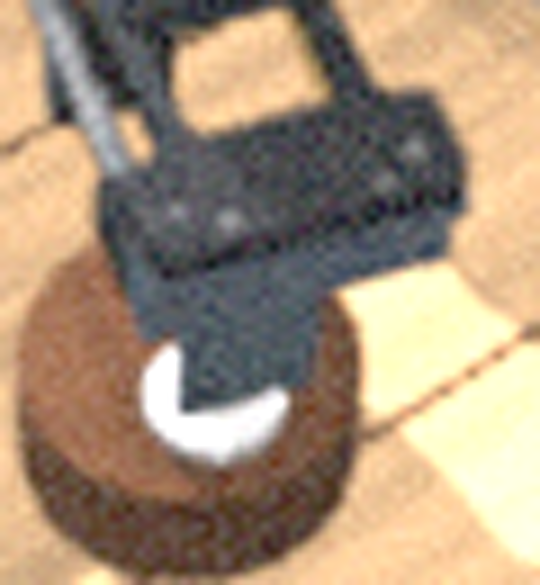

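The fingertips show about 20 mm higher in the scene picture than the stated TCP. The finger is above the flange, and the 1.9 N may be pressing on the head. I'm backing off slowly, straight away.

send_rows --series "0.0004 -0.0001 0 0; 0.0008 -0.0003 0 0; 0.0012 -0.0004 0 0; 0.0016 -0.0005 0 0; 0.002 -0.0007 0 0; 0.0025 -0.0009 0 0; 0.003 -0.001 0 0; 0.0035 -0.0012 0 0; 0.004 -0.0014 0 0; 0.005 -0.0017 0 0"

```text
time: 14.32
ee_pos: [532.9, 97.2, 44.4]
tool_rot: [-180.0, -0.0, 71.5]
wrist_force: [0.2, 0.1, 0.5]
opening: 91.4
```

send_rows --series "0.001 -0.0003 0 0; 0.002 -0.0007 0 0; 0.003 -0.001 0 0; 0.004 -0.0014 0 0; 0.005 -0.0017 0 0; 0.007 -0.0024 0 0; 0.009 -0.0031 0 0; 0.0105 -0.0036 0 0; 0.0115 -0.0039 0 0; 0.012 -0.0041 0 0"

```text
time: 15.58
ee_pos: [544.9, 93.1, 44.4]
tool_rot: [-180.0, 0.0, 71.5]
wrist_force: [-0.2, 0.3, 0.1]
opening: 91.1
```

```bash
python3 look.py k; python3 -c "
import cv2,numpy as np
o=[]
for t in 'ijk':
  im=cv2.imread(f'pics/scene_{t}.png')[140:190,245:285]
  o.append(cv2.resize(cv2.convertScaleAbs(im,alpha=2,beta=10),None,fx=6.5,fy=6.5,interpolation=cv2.INTER_CUBIC))
cv2.imwrite('pics/k2.png',np.hstack(o))"
```

```text
[544.9  93.1  44.4] [-0.2   0.28  0.15] [ 0.02 -0.06 -0.  ]
```

View pics/k2.png

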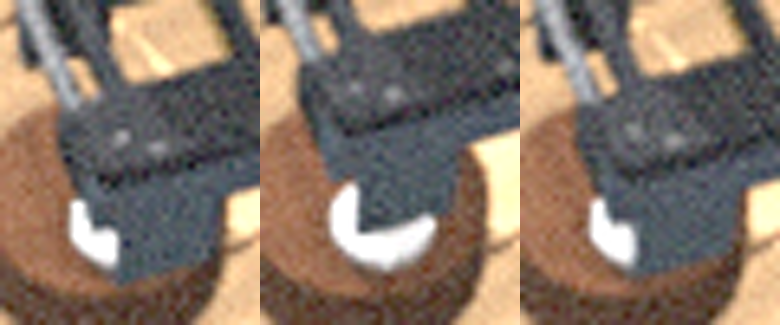

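```bash
python3 - <<'E'
from h import *
a=np.radians(-18.5); ux=np.array([np.cos(a),np.sin(a)]); uy=np.array([-ux[1],ux[0]])
T=np.array([527.9,98.9])
obs={"bodyL":(256.7,167.2),"bodyR":(290,158.3)}
for k,w in(("bodyL",-38),("bodyR",38)):
    for z in(110,123.5,140,150): print(k,obs[k],z,proj("scene",[*(T+ux*89+uy*w),z]).round(1))
for k,w,o in(("tipL",-16,(260.6,175.8)),("tipR",16,(273.9,173.1))):
    for out in(46,52,59):
        for z in(44.5,64,74): print(k,o,out,z,proj("scene",[*(T+ux*out+uy*w),z]).round(1))
E
python3 -c "
import cv2,numpy as np
im=cv2.imread('pics/scene_j.png')[90:200,200:330]
cv2.imwrite('pics/j3.png',cv2.resize(cv2.convertScaleAbs(im,alpha=2,beta=20),None,fx=5.4,fy=5.4,interpolation=cv2.INTER_CUBIC))"
```

```text
bodyL (256.7, 167.2) 110 [[256.  181.8]]
bodyL (256.7, 167.2) 123.5 [[256.  178.2]]
bodyL (256.7, 167.2) 140 [[256.1 173.6]]
bodyL (256.7, 167.2) 150 [[256.1 170.8]]
bodyR (290, 158.3) 110 [[289.4 172.3]]
bodyR (290, 158.3) 123.5 [[289.9 168.6]]
bodyR (290, 158.3) 140 [[290.5 164. ]]
bodyR (290, 158.3) 150 [[290.8 161.1]]
tipL (260.6, 175.8) 46 44.5 [[258.6 180.6]]
tipL (260.6, 175.8) 46 64 [[258.7 175.8]]
tipL (260.6, 175.8) 46 74 [[258.8 173.2]]
tipL (260.6, 175.8) 52 44.5 [[259.5 182.7]]
tipL (260.6, 175.8) 52 64 [[259.6 177.8]]
tipL (260.6, 175.8) 52 74 [[259.7 175.3]]
tipL (260.6, 175.8) 59 44.5 [[260.5 185.1]]
tipL (260.6, 175.8) 59 64 [[260.7 180.3]]
tipL (260.6, 175.8) 59 74 [[260.7 177.7]]
tipR (273.9, 173.1) 46 44.5 [[271.7 176.9]]
tipR (273.9, 173.1) 46 64 [[272. 172.]]
tipR (273.9, 173.1) 46 74 [[272.2 169.5]]
tipR (273.9, 173.1) 52 44.5 [[272.6 179. ]]
tipR (273.9, 173.1) 52 64 [[272.9 174.1]]
tipR (273.9, 173.1) 52 74 [[273.1 171.5]]
tipR (273.9, 173.1) 59 44.5 [[273.7 181.3]]
tipR (273.9, 173.1) 59 64 [[274.  176.5]]
tipR (273.9, 173.1) 59 74 [[274.2 173.9]]
```

View pics/j3.png

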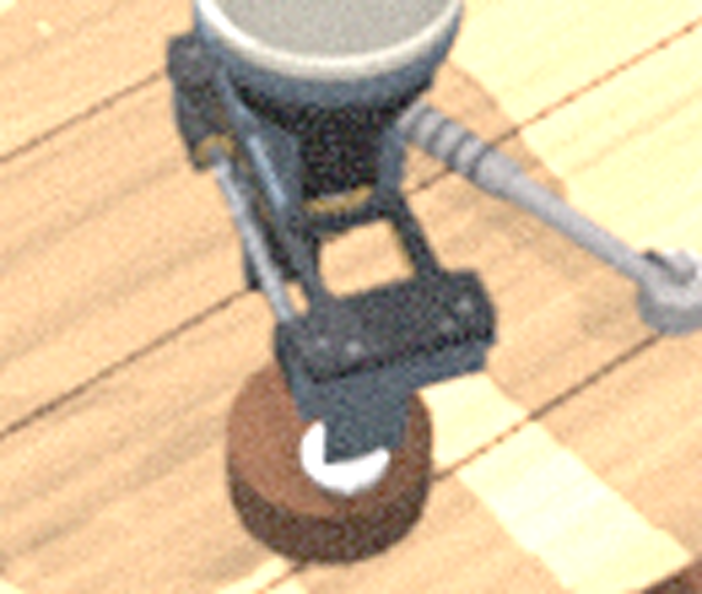

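Both views show the fingertips about 22 to 30 mm above the stated TCP height, and the stop still upright and unmoved. I'll lower in small steps and check with the camera.

send_rows --series "0 0 -0.002 0; 0 0 -0.004 0; 0 0 -0.006 0; 0 0 -0.008 0; 0 0 -0.010 0; 0 0 -0.012 0; 0 0 -0.0135 0; 0 0 -0.0145 0; 0 0 -0.015 0; 0 0 -0.015 0"

```text
time: 16.92
ee_pos: [544.9, 93.1, 29.4]
tool_rot: [180.0, 0.0, 71.5]
wrist_force: [-0.1, -0.2, -0.1]
opening: 91.3
```

```bash
python3 look.py l; python3 -c "
import cv2,numpy as np
o=[]
for t in 'kl':
  im=cv2.imread(f'pics/scene_{t}.png')[135:195,240:290]
  o.append(cv2.resize(cv2.convertScaleAbs(im,alpha=2,beta=10),None,fx=8,fy=8,interpolation=cv2.INTER_CUBIC))
cv2.imwrite('pics/l2.png',np.hstack(o))"
```

```text
[544.9  93.1  29.4] [-0.11 -0.2  -0.1 ] [-0.06 -0.08 -0.03]
```

View pics/l2.png

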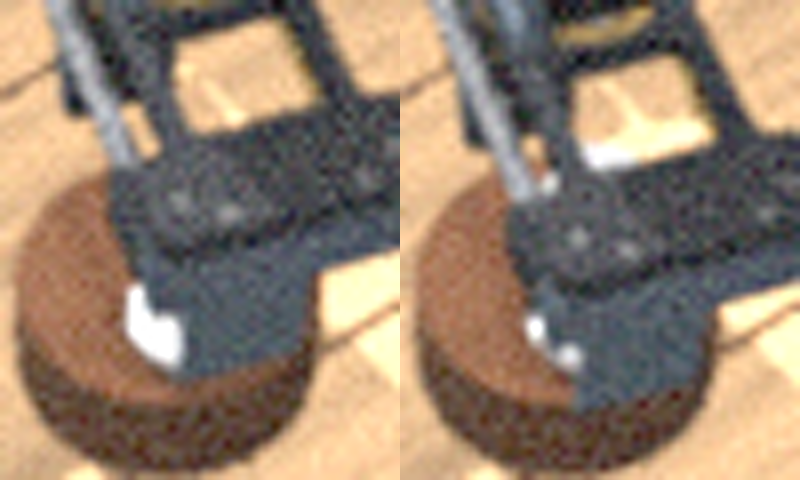

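```bash
python3 - <<'E'
from h import *
a=np.radians(-18.5); ux=np.array([np.cos(a),np.sin(a)]); uy=np.array([-ux[1],ux[0]])
T=np.array([544.9,93.1])
for out in(48,52,56):
    for z in(40,45,50,55): print(out,z,[((proj("scene",[*(T+ux*out+uy*w),z])[0]-[240,135]+.5)*8).round().tolist() for w in(-16,16)])
print("flange", [((proj("scene",[558.7,88.4,z])[0]-[240,135]+.5)*8).round().tolist() for z in (40,50)])
im=cv2.imread("pics/scene_l.png")[150:195,250:290]
cv2.imwrite("pics/l3.png",cv2.resize(np.clip(255*(im/255.)**0.5,0,255).astype(np.uint8),None,fx=13,fy=13,interpolation=cv2.INTER_CUBIC))
E
```

```text
48 40 [[176.0, 433.0], [281.0, 402.0]]
48 45 [[176.0, 423.0], [281.0, 393.0]]
48 50 [[176.0, 413.0], [282.0, 383.0]]
48 55 [[177.0, 403.0], [283.0, 373.0]]
52 40 [[180.0, 444.0], [286.0, 413.0]]
52 45 [[181.0, 434.0], [286.0, 404.0]]
52 50 [[181.0, 424.0], [287.0, 394.0]]
52 55 [[181.0, 415.0], [288.0, 384.0]]
56 40 [[185.0, 455.0], [290.0, 424.0]]
56 45 [[185.0, 445.0], [291.0, 415.0]]
56 50 [[186.0, 436.0], [292.0, 405.0]]
56 55 [[186.0, 426.0], [293.0, 395.0]]
flange [[189.0, 327.0], [189.0, 307.0]]
```

View pics/l3.png

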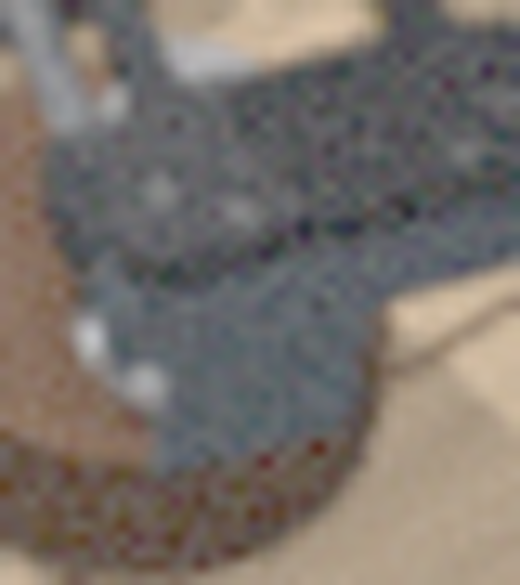

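send_rows --series "0 0 -0.0006 0; 0 0 -0.0012 0; 0 0 -0.0018 0; 0 0 -0.0024 0; 0 0 -0.003 0; 0 0 -0.0036 0; 0 0 -0.0042 0; 0 0 -0.0048 0; 0 0 -0.005 0; 0 0 -0.005 0"

```text
time: 18.27
ee_pos: [544.9, 93.1, 24.4]
tool_rot: [180.0, -0.0, 71.5]
wrist_force: [0.4, 0.9, 0.7]
opening: 91.1
```

```bash
python3 look.py n; python3 -c "
import cv2,numpy as np
o=[]
for t in 'ln':
  im=cv2.imread(f'pics/scene_{t}.png')[150:195,250:282]
  o.append(cv2.resize(np.clip(255*(im/255.)**0.5,0,255).astype(np.uint8),None,fx=12,fy=12,interpolation=cv2.INTER_CUBIC))
cv2.imwrite('pics/n2.png',np.hstack(o))"
```

```text
[544.9  93.1  24.4] [0.39 0.86 0.74] [-0.03 -0.11  0.03]
```

View pics/n2.png

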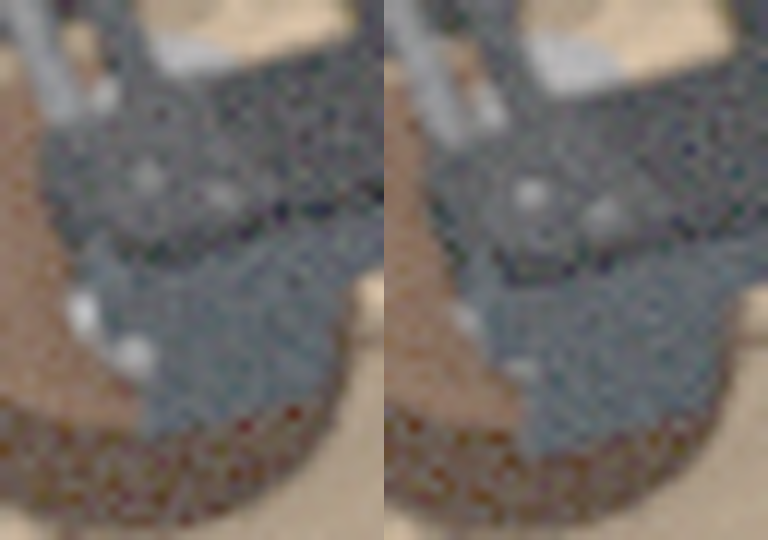

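send_rows --series "0 0 -0.0004 0; 0 0 -0.0008 0; 0 0 -0.0012 0; 0 0 -0.0016 0; 0 0 -0.002 0; 0 0 -0.002 0"

```text
time: 19.12
ee_pos: [544.9, 93.1, 22.4]
tool_rot: [-180.0, 0.0, 71.5]
wrist_force: [-0.5, 0.3, 0.9]
opening: 91.1
```

send_rows --series "0 0 -0.0003 0; 0 0 -0.0006 0; 0 0 -0.0009 0; 0 0 -0.0012 0; 0 0 -0.0012 0"

```text
time: 19.75
ee_pos: [544.8, 93.1, 21.2]
tool_rot: [-180.0, 0.0, 71.5]
wrist_force: [-0.2, -0.3, 0.3]
opening: 91.1
```

```bash
python3 look.py p; python3 -c "
import cv2,numpy as np
o=[]
im=cv2.imread(f'pics/scene_p.png')[145:200,245:285]
o.append(cv2.resize(np.clip(255*(im/255.)**0.5,0,255).astype(np.uint8),None,fx=10,fy=10,interpolation=cv2.INTER_CUBIC))
im=cv2.imread(f'pics/scene_p.png')[110:165,225:265]
o.append(cv2.resize(np.clip(255*(im/255.)**0.5,0,255).astype(np.uint8),None,fx=10,fy=10,interpolation=cv2.INTER_CUBIC))
cv2.imwrite('pics/p2.png',np.hstack(o))"
```

```text
[544.8  93.1  21.2] [-0.25 -0.33  0.33] [-0.02 -0.07  0.03]
```

View pics/p2.png

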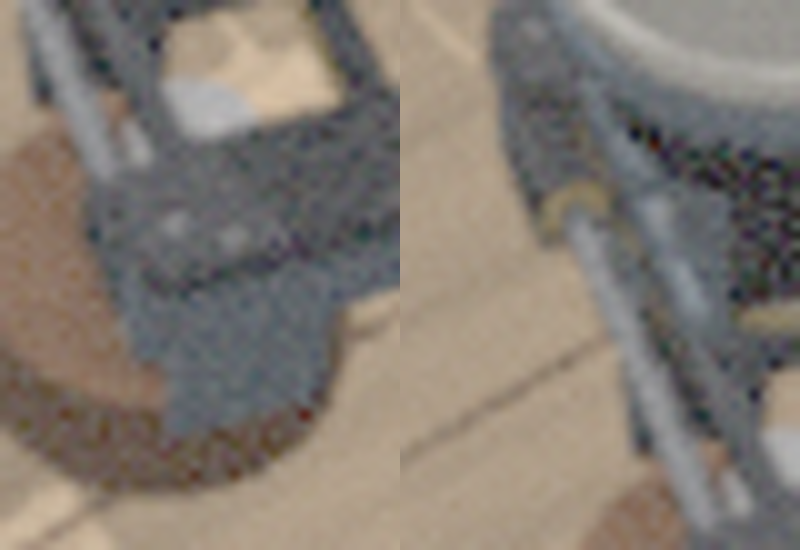

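send_rows --series "-0.001 0.0003 0 0; -0.002 0.0007 0 0; -0.003 0.001 0 0; -0.004 0.0014 0 0; -0.005 0.0017 0 0; -0.006 0.0021 0 0; -0.007 0.0024 0 0; -0.007 0.0024 0 0"

```text
time: 20.85
ee_pos: [537.8, 95.5, 21.2]
tool_rot: [-180.0, 0.0, 71.5]
wrist_force: [0.7, -0.2, 1.0]
opening: 91.4
```

send_rows --series "-0.0006 0.0002 0 0; -0.0012 0.0004 0 0; -0.0018 0.0006 0 0; -0.0024 0.0008 0 0; -0.003 0.001 0 0; -0.003 0.001 0 0"

```text
time: 21.6
ee_pos: [534.8, 96.5, 21.2]
tool_rot: [-180.0, 0.0, 71.5]
wrist_force: [-0.4, 0.4, 0.8]
opening: 91.0
```

```bash
cat > z.py <<'E'
import sys,cv2,numpy as np,subprocess
subprocess.run(["python3","look.py",sys.argv[1]])
o=[]
for t in sys.argv[1:]:
  im=cv2.imread(f'pics/scene_{t}.png')[140:200,240:290]
  o.append(cv2.resize(np.clip(255*(im/255.)**0.6,0,255).astype(np.uint8),None,fx=8,fy=8,interpolation=cv2.INTER_CUBIC))
cv2.imwrite(f'pics/{sys.argv[1]}2.png',np.hstack(o))
E
python3 z.py q p
```

```text
[534.8  96.5  21.2] [-0.39  0.38  0.75] [-0.07 -0.07 -0.01]
```

View pics/q2.png

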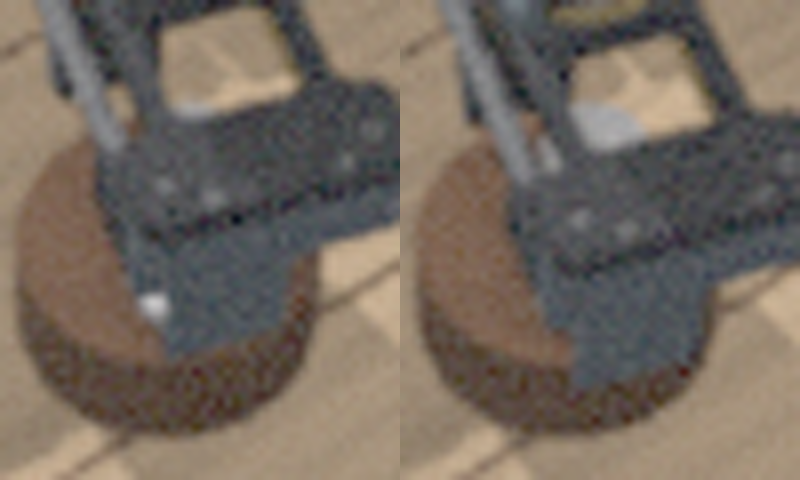

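send_rows --series "-0.0006 0.0002 0 0; -0.0012 0.0004 0 0; -0.0018 0.0006 0 0; -0.0024 0.0008 0 0; -0.003 0.001 0 0; -0.0036 0.0012 0 0; -0.0042 0.0014 0 0; -0.0048 0.0016 0 0"

```text
time: 22.7
ee_pos: [530.1, 98.1, 21.2]
tool_rot: [180.0, -0.0, 71.5]
wrist_force: [1.2, -0.1, 0.2]
opening: 91.1
```

```bash
python3 z.py r q
```

```text
[530.1  98.1  21.2] [ 1.16 -0.14  0.17] [-0.13 -0.24 -0.01]
```

View pics/r2.png

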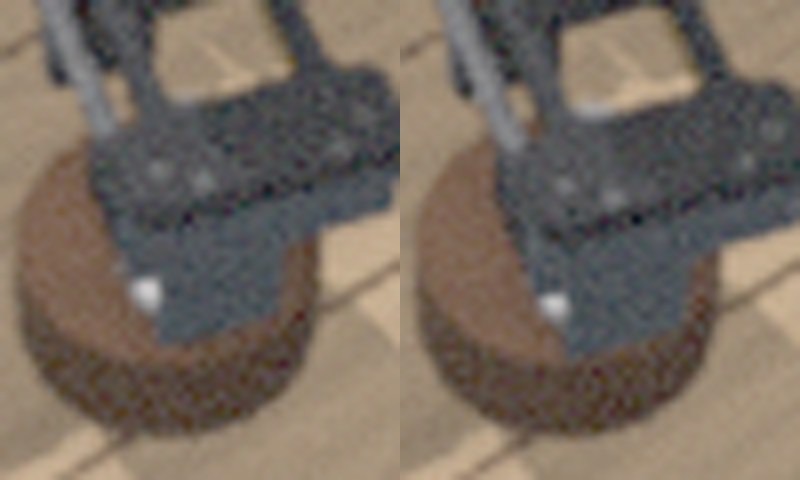

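Contact is now at the flange: 1.2 N with a long moment arm, and the flange moves with the finger. I'll keep pushing slowly.

send_rows --series "-0.0008 0.0003 0 0; -0.0016 0.0006 0 0; -0.0024 0.0008 0 0; -0.0032 0.0011 0 0; -0.004 0.0014 0 0; -0.0048 0.0017 0 0; -0.0056 0.0019 0 0; -0.0064 0.0022 0 0; -0.0072 0.0025 0 0; -0.008 0.0028 0 0"

```text
time: 24.05
ee_pos: [522.1, 100.9, 21.2]
tool_rot: [-180.0, 0.0, 71.5]
wrist_force: [1.1, -0.1, 0.1]
opening: 90.6
```

```bash
python3 z.py s r
```

```text
[522.1 100.9  21.2] [ 1.08 -0.09  0.11] [-0.1  -0.2   0.04]
```

View pics/s2.png

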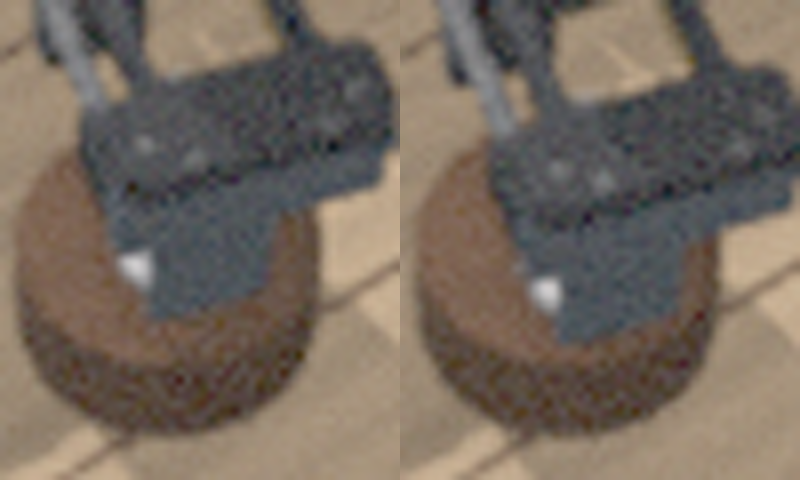

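send_rows --series "-0.0008 0.0003 0 0; -0.0016 0.0006 0 0; -0.0024 0.0008 0 0; -0.0032 0.0011 0 0; -0.004 0.0014 0 0; -0.0047 0.0016 0 0; -0.0054 0.0019 0 0; -0.006 0.0021 0 0; -0.0065 0.0023 0 0; -0.0065 0.0023 0 0"

```text
time: 25.4
ee_pos: [515.5, 103.3, 21.2]
tool_rot: [-180.0, 0.0, 71.5]
wrist_force: [0.6, 0.1, -0.7]
opening: 90.9
```

send_rows --series "0.0005 -0.0002 0 0; 0.001 -0.0003 0 0; 0.002 -0.0007 0 0; 0.004 -0.0014 0 0; 0.006 -0.0021 0 0; 0.009 -0.0031 0 0; 0.012 -0.0041 0 0; 0.015 -0.0051 0 0; 0.018 -0.0062 0 0; 0.020 -0.0069 0 0"

```text
time: 26.65
ee_pos: [535.8, 96.2, 21.2]
tool_rot: [180.0, -0.0, 71.5]
wrist_force: [-0.1, 1.1, 0.6]
opening: 91.5
```

send_rows --series "0 0 0.002 0; 0 0 0.008 0; 0 0 0.020 0; 0 0 0.040 0; 0 0 0.070 0; 0 0 0.105 0; 0 0 0.140 0; 0 0 0.160 0; 0 0 0.168 0; 0 0 0.168 0"

```text
time: 27.9
ee_pos: [535.6, 96.4, 189.5]
tool_rot: [180.0, -0.0, 71.5]
wrist_force: [0.5, 0.2, 0.4]
opening: 91.2
```

```bash
python3 m.py t live | grep -v "block far"; python3 look.py t9
```

```text
scene block near z0 [547.5  93.4] r 39.0 rms 7.9
scene block near z0 [540.3  97.4] r 46.0 rms 11.7
    scene flange near z43 [540.2  95.4] r 19.2 rms 0.4 [261. 166.]
    scene flange near z43 [541.5  94.6] r 18.0 rms 0.6 [261. 166.]
    scene head far z110 [571.3  70.4] r 15.5 rms 3.3 [261. 166.]
    scene head far z110 [571.4  70.4] r 15.5 rms 3.3 [261. 166.]
    scene flange near z43 [504.  125.2] r 17.0 rms 0.5 [261. 152.]
    scene flange near z43 [503.1 126. ] r 18.0 rms 0.6 [261. 152.]
    scene head far z110 [542.2  94.2] r 14.7 rms 0.3 [261. 152.]
    scene head far z110 [543.   93.5] r 15.5 rms 0.5 [261. 152.]
top block near z0 [559.4 116.2] r 93.9 rms 13.4
top block near z0 [512.1  71.7] r 46.0 rms 10.0
    top flange near z43 [483.3  49.9] r 19.7 rms 2.2 [224. 218.]
    top flange near z43 [481.8  48.3] r 18.0 rms 2.0 [224. 218.]
    top head far z110 [547.6 107.4] r 59.0 rms 6.5 [224. 218.]
    top head far z110 [587.  147.9] r 15.5 rms 1.6 [224. 218.]
[535.1  96.3 188.5] [0.37 0.08 0.04] [-0.   -0.05  0.04]
```

View pics/t.png

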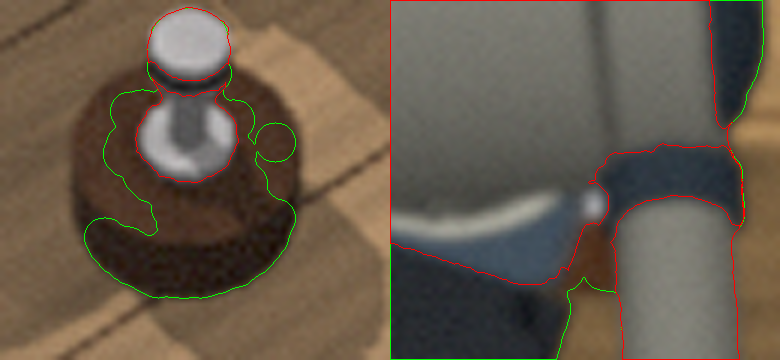

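In the scene view the stop is upright, with its flange at (541.5, 94.6) against the block centre at (540.5, 94.7). I'll move the hand away and check in both views.

send_rows --series "0 -0.030 0.01 0; 0 -0.070 0.02 0; 0 -0.120 0.02 0; 0 -0.170 0.02 0; 0 -0.220 0.02 0; 0 -0.270 0.02 0; 0 -0.310 0.02 0; 0 -0.340 0.02 0; 0 -0.350 0.02 0; 0 -0.350 0.02 0"

```text
time: 29.35
ee_pos: [535.4, -253.5, 208.6]
tool_rot: [-179.9, -0.0, 71.5]
wrist_force: [0.8, 0.1, -0.1]
opening: 90.9
```

```bash
python3 m.py u live; python3 - <<'E'
import cv2
for n in("scene","top"): pass
import numpy as np
cv2.imwrite("pics/u_full.png",cv2.resize(np.hstack([cv2.imread("pics/scene_u.png"),cv2.imread("pics/top_u.png")]),(800,300)))
E
```

```text
scene block far z40 [500. 129.] r 16.3 rms 0.2
scene block far z40 [542.8 103.6] r 46.0 rms 14.4
scene block near z0 [547.   93.7] r 39.5 rms 7.4
scene block near z0 [540.3  97.3] r 46.0 rms 10.5
    scene flange near z43 [540.   95.6] r 19.4 rms 0.4 [260. 166.]
    scene flange near z43 [541.4  94.7] r 18.0 rms 0.6 [260. 166.]
    scene head far z110 [572.4  68.9] r 16.1 rms 2.9 [260. 166.]
    scene head far z110 [571.8  69.3] r 15.5 rms 2.9 [260. 166.]
    scene flange near z43 [503.7 125.9] r 17.5 rms 0.5 [261. 152.]
    scene flange near z43 [503.2 126.2] r 18.0 rms 0.5 [261. 152.]
    scene head far z110 [542.6  94. ] r 15.0 rms 0.2 [261. 152.]
    scene head far z110 [543.   93.7] r 15.5 rms 0.3 [261. 152.]
top block far z40 [554.5  94.2] r 23.0 rms 3.5
top block far z40 [526.1  76.7] r 46.0 rms 15.2
top block near z0 [538.   85.8] r 18.2 rms 0.9
top block near z0 [571.2 109.3] r 46.0 rms 15.6
    top flange near z43 [540.6  92.9] r 19.8 rms 0.3 [221. 217.]
    top flange near z43 [538.8  91.5] r 18.0 rms 0.6 [221. 217.]
    top head far z110 [540.9  92.6] r 17.6 rms 0.3 [221. 217.]
    top head far z110 [542.9  94.1] r 15.5 rms 0.7 [221. 217.]
```

View pics/u.png

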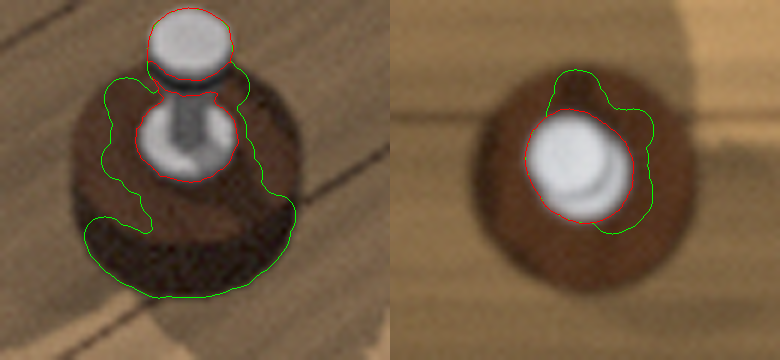

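View pics/u_full.png

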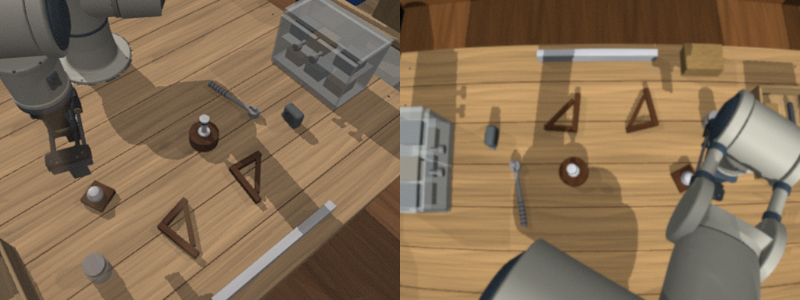

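```bash
python3 -c "
from station import manip
print(manip.read_state()['time'],manip.job_done())"
```

```text
the job is handed in; nothing more can be done
29.45 None
```

The door stop now stands upright in the middle of the round block, and I handed the job in at 29.5 s of the 51 s allowed. I pushed it about 18 mm by its foot flange with the inner face of one open finger. The force readings during that push were about 1 N, and I did not grip or lift the stop.

**Final position:** the scene view puts the flange at (541.4, 94.7) and the top view at about (540.6, 92.9). I measured the block's centre as (540.5, 94.7) before the move, so the stop is 1–2 mm off. The head lies over the foot to within about 2 mm in both views. The hand is clear, and nothing else looked moved in the last pictures, though I did not measure the other items.

**Disagreements and failed checks:**
- **Fingertip height:** the fingertips showed about 22–25 mm higher in the pictures than the stated TCP. My first two approaches therefore passed above the flange.
- **Likely touch on the head:** the second approach read 1.9 N, probably from lightly touching the stop's head. I backed off at once, and the stop neither fell nor shifted measurably. I then lowered the hand by camera and force reading before pushing.
- **Block outline:** the automatic outline of the block failed in the last pictures because the light had changed. The offset therefore rests on the first measurement of the block, which is screwed down.

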